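Index the glass painter's turntable on by one hole

ROBOT

A 7-joint arm with a two-finger parallel gripper is mounted at the origin on the work surface. World frame = base frame: x ahead of the robot, y to its left, z up, the work surface at z = 0. Lengths are in m, angles in rad, forces in N, time in s.
With the tool pointing down it reaches from about 0.4 to 0.875 m from the base axis. Payload 19.3 kg.
Tool frame: the origin (TCP) lies midway between the tips of the shut fingers; the grasp point (between the pads) lies 19 mm behind it (bot.tcp_to_grasp is the distance from the TCP to the grasp point, in m); z points along the fingers, y is the direction in which the jaws open and shut (so a half turn about z gives the same grasp; the last joint's range is limited). The gripper opens to 85 mm and grips with 20 to 120 N. Pads are 22 mm wide; open, the fingers measure 114 mm over their backs; the gripper's body (76 mm by 85 mm) begins 54 mm behind the grasp point. The pads swing forward as they close: fully open they stand 13 mm farther back than shut.
Start: joints at [1.214, 0.521, -0.036, 1.599, 0.021, 1.021, -0.113], TCP at [0.177, -0.599, 0.231] pointing down, gripper open.
Joint ranges: [-2.91, 2.91], [-0.3, 2.13], [-1.5, 1.42], [0.17, 2.43], [-1.26, 4.41], [0.16, 1.93], [-2.52, 2.52]. Speed limits (rad/s): [1.89, 1.89, 2.39, 2.39, 3.01, 3.01, 3.01].

INTERFACE

Orientations are given as [roll, pitch, yaw] about the fixed x, y, z axes, in that order (R = Rz(yaw) Ry(pitch) Rx(roll)).
In Python, from workcell import bot gives the robot as it stands. The module is installed in compiled form; this text tells all that it offers.
- The arm moves only by the tool drive_tool, never from a script. Its argument "series" is a list of rows, each a list of 5 numbers: the opening in per cent of the stroke, from 0 (shut) to 100 (fully open), then the shift along the world's x, y, z in m, then the turn about the world's z in rad. A call has 1 to 12 rows; each row shifts and turns the pose as measured when the row begins; what a row does not reach is not made up. A row lasts 1/10 s, in which the tool goes at most 50 mm and 8.59 degrees, less where a joint would pass 70% of its speed; a pose out of reach is approached as far as the arm can. A call with a gripper value outside its range is refused whole. The fingers move at their own pace and stop on an object; "newtons" is the grip in N (left out, the last holds). Time passes only in rows, so rows that do not move let the fingers close. It gives the time, the measured TCP pose, the force and the opening at its end, in the units of the state.
- bot.observe(): the state, without advancing time (a new reading comes with each control period).
- bot.grab_frame(name): name is "scene" or "top" or "wrist"; returns the picture (400x640x3 uint8, red, green, blue); there is no depth.
- bot.camera_info(name): a dict with "fx", "fy", "cx", "cy" (pixels), "cam_to_world" (4x4, takes a point from camera to world coordinates). Camera axes: x right, y down, z forward; pixel columns grow to the right and rows downward; lengths in m; the calibration is good to about 2 mm. A picture is of the moment at which its call begins: read the wrist's pose just before it. camera_info takes no time and is no camera call; for the wrist camera it gives the pose at the moment of the call.
- bot.job_done(): hands the job in, once; it reports no verdict.
Trained networks look in the newest picture that a camera, given by its name, has taken for a name from the list of things; names that differ only in an ending like _2 or _b are one class to them, and where a whole thing is asked for, a point or a joint stands for the part that bears it (a point fixed in the world has none). Each returns a list of dicts, best first, with "conf" (0 to 1); they miss things now and then, are a little off and sometimes report something else, mostly with a low value. They report only what shows in the picture. A call takes as long as a camera call. They do not tell look-alikes from the thing itself.
- bot.masks_of(camera, target): "mask" (400x640 bool, what is visible of it) and "point" ([column, row] in pixels, amid what is visible of it).
The state is a dict: "clock": time; "qpos": joint angles; "qd": joint speeds; "joint_efforts": joint torques, N m; "position": TCP position; "tool_rot": TCP orientation; "force": force on the tool from outside, world axes, zero at the start; "moment": the same for the moment, N m; "grip_width": finger opening in m.
Only numpy, scipy, OpenCV 4.12 (cv2) and the standard library are available. Lean on these libraries where they do the work, as an engineer would, in place of code of your own. Each camera call takes 0.05 s, during which the arm holds its last target.

TASK

One petal of the amber glass roundel is painted, so bring the next one round: press the turntable's indexing plunger (the black head at the end of the arm) down with the fingertips, turn the wheel clockwise as seen from above to the very next hole, and let the plunger spring fully up again so that the wheel is locked there. Only press and push, gently: do not squeeze or lift anything. Keep off the glass, whose paint is wet, and leave the bottle, jar, cup and brush where they are.

Things in the scene. Friction and masses are not known exactly. Their poses are not given: they have to be found in the camera images.
- index_base: The whole indexing turntable, fixed to the table. Origin on the turning axis, at table height (z up). Grey cast foot 210 mm wide; on it a fixed round steel index plate, 300 mm wide, top 58 mm above the table, with twelve 11 mm through-holes, one every 30 degrees, on a circle 135 mm from the axis. Its -x axis points to the hole in which the pin sits at the start.
- wheel: The turning part: aluminium disc 216 mm wide, top 76 mm above the table, with three 9 mm rubber pegs around the glass and a forked arm (38 mm wide, top 76 mm above the table) that reaches out over the index plate to an upright round housing, 37 mm wide, its axis 170 mm from the turning axis, top 92 mm above the table. It turns stiffly (about 1 N at the housing) and stays where it is left.
- wheel_turn (a joint): Turn of the wheel in rad: 0 at the start, growing CLOCKWISE as seen from above; the next hole is at 0.524 (30 degrees).
- plunger_travel (a joint): How far the plunger is pressed down, in m: 0 fully up (pin home in a hole), 0.016 at the stop. The sprung pin comes up into the holes from below: it is free of its hole from 0.010 on (aim for about 0.013), and its round end draws itself in when let up within about 1.5 degrees of a hole (let up farther off, it rubs on the plate's underside at about 0.010 until the wheel is pushed on to the hole, where it snaps up). Spring 5 N at the top to 11 N at the stop.
- plunger_top (a point): Centre of the flat top of the plunger's black round head, 45 mm wide and 12 mm thick, on the housing at the arm's end; the top is 120 mm above the table when up. It moves with the plunger and the wheel: 170 mm from the turning axis.
- next_hole (a point): Mouth of the next hole in the clockwise direction, on top of the index plate, 135 mm from the axis. It does not move.
- roundel_centre (a point): Middle of the round amber glass being painted, 180 mm wide, 5 mm thick, lying loose on the wheel between the rubber pegs, on the turning axis, top 81 mm above the table. Its paint is wet.
- roundel: The same amber glass; origin at the centre of its underside.
- gum_bottle: Bystander: closed white plastic bottle, 58 mm wide, 135 mm tall, standing; origin at the centre of its underside.
- paint_jar: Bystander: closed glass jar with steel lid, 60 mm wide, 58 mm tall, standing; origin at the centre of its underside.
- black_cup: Bystander: empty black cup, 62 mm wide, 66 mm tall, standing; origin at the centre of its underside.
- brush: Bystander: flat paint brush, 170 mm long, lying on the table; origin under its middle.
Things that resemble listed ones, but are neither listed nor needed, are in the scene too. Of the things that look like the roundel, the smallest one is meant.

How it is judged:
By the outcome, as a careful person would: the job done as asked, in the order asked, and still so for the second after the job is handed in, with the robot touching nothing.
It also fails if it takes over 35 s, if anything falls off the work surface, if the arm or the gripper's body presses on something with over 40 N, if the wrist force passes 120 N, or if a joint passes its speed limit or range.

## Working session

There is one attempt and no reset: what is moved stays moved. The work goes in short steps, Python scripts to look and compute and a tool call to move; the robot and the scene stay as the last step left them, time stands still between calls to the robot, and variables do not carry over. Pictures are saved under pics/ and viewed, and the job is handed in when it is done.

Besides the shell and the picture viewer there is one more tool, called after "Request:" as a command line: name --pt "numbers of a row" for each row, then --argument value for the rest. drive_tool: Moves the arm, as the interface text tells. Its arguments: {"type":"object","properties":{"series":{"type":"array","items":{"type":"array","items":{"type":"number"}}},"newtons":{"type":"number"}},"required":["series"]}

```bash
mkdir -p pics; python3 - <<'E'
from workcell import bot
import cv2
s=bot.observe();print(s)
for n in("scene","top"):
    f=bot.grab_frame(n);cv2.imwrite(f"pics/{n}0.png",f[:,:,::-1])
    c=bot.camera_info(n);print(n,c)
    for t in("plunger_top","roundel","wheel","index_base"):
        for r in bot.masks_of(n,t)[:3]:print(t,round(r["conf"],2),r["point"],r["mask"].sum())
E
```

```text
{'clock': 0.0, 'qpos': array([ 1.21380806,  0.52200437, -0.03630294,  1.59997579,  0.02122552,
        1.0210671 , -0.11280964]), 'qd': array([ 5.58430771e-04, -4.50901273e-04, -8.56580489e-04, -1.19699885e-03,
        5.02340384e-04, -6.04846420e-04,  4.82580624e-05]), 'joint_efforts': array([ 2.42937545e-03, -9.27130580e+01,  1.98120967e+00, -3.69937384e+01,
        1.78061100e-02,  8.17249616e-03,  3.33112098e-05]), 'position': array([ 0.17665432, -0.59919154,  0.23074354]), 'tool_rot': array([-3.14052888e+00,  1.08140090e-04,  2.86760260e-01]), 'force': array([-0.09623533,  0.18831716,  0.5805796 ]), 'moment': array([-0.0020247 ,  0.00696133,  0.01236705]), 'grip_width': 0.0851987896180385}
scene {'fx': 467.9556314020195, 'fy': 467.9556314020195, 'cx': 318.30820064324155, 'cy': 206.15488574003544, 'cam_to_world': array([[ 8.61596276e-01,  4.40327538e-01, -2.52514387e-01,
         7.67580004e-01],
       [ 5.07593480e-01, -7.46586862e-01,  4.30066178e-01,
        -4.63007215e-01],
       [ 8.46057874e-04, -4.98718074e-01, -8.66763848e-01,
         1.02913829e+00],
       [ 0.00000
[... 206 characters left out ...]
073
roundel 0.56 [278.5, 196.3] 5853
wheel 0.82 [355.1, 248.7] 2840
wheel 0.63 [376.0, 123.8] 570
index_base 0.96 [373.4, 289.3] 9118
top {'fx': 383.1480077946373, 'fy': 383.1480077946373, 'cx': 322.0119094813513, 'cy': 197.0377769730502, 'cam_to_world': array([[-0.01391952, -0.99297608,  0.11749367,  0.35689247],
       [-0.99989904,  0.01415868,  0.00120111, -0.00993873],
       [-0.00285623, -0.11746508, -0.99307291,  1.19625273],
       [ 0.        ,  0.        ,  0.        ,  1.        ]])}
plunger_top 0.6 [345.1, 179.0] 194
roundel 0.95 [311.1, 243.2] 4538
roundel 0.9 [326.5, 126.9] 2723
roundel 0.68 [211.8, 266.0] 4684
wheel 0.89 [339.1, 150.8] 1328
index_base 0.83 [330.4, 156.2] 4697
```

View pics/scene0.png

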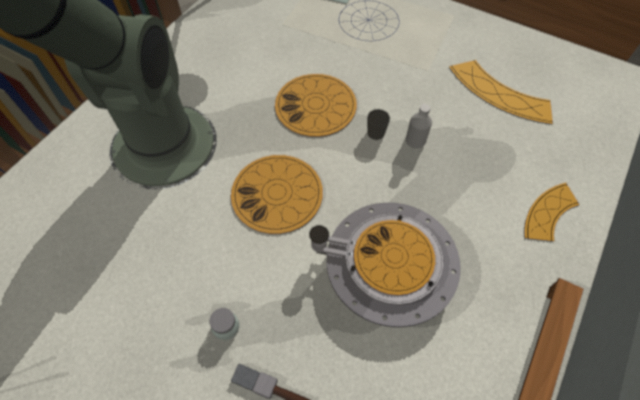

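View pics/top0.png

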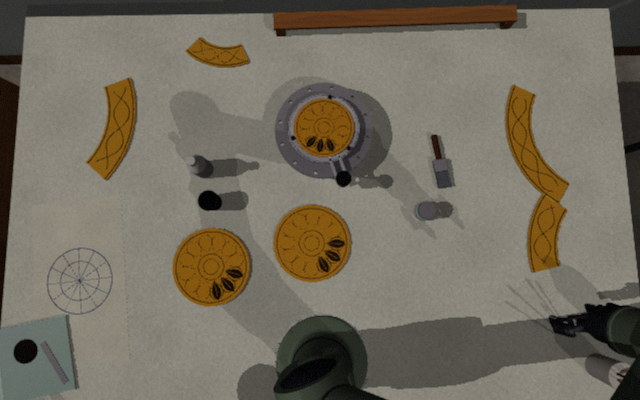

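The roundel on the turntable is at (393,257) in the scene picture and (324,127) in the top one. The plunger head is at (318,233) and (343,178). The black cup is the lookalike to avoid at (378,120) / (208,200). Next I'll measure both points.

```bash
cat > h.py <<'E'
from workcell import bot
import numpy as np, cv2
def ray(n,p):
    c=bot.camera_info(n);T=c["cam_to_world"]
    d=T[:3,:3]@np.array([(p[0]-c["cx"])/c["fx"],(p[1]-c["cy"])/c["fy"],1]);return T[:3,3],d
def atz(n,p,z):
    o,d=ray(n,p);return o+d*(z-o[2])/d[2]
def tri(p1,p2):
    o1,d1=ray("scene",p1);o2,d2=ray("top",p2)
    A=np.c_[d1,-d2];t=np.linalg.lstsq(A,o2-o1,rcond=None)[0]
    a=o1+d1*t[0];b=o2+d2*t[1];return (a+b)/2,np.linalg.norm(a-b)
E
python3 - <<'E'
from h import *
P={}
for n in("scene","top"):
    f=bot.grab_frame(n)
    near={"scene":(393,257),"top":(324,127)}[n];nh={"scene":(318,233),"top":(343,178)}[n]
    for t,q in(("roundel",near),("plunger_top",nh)):
        r=min(bot.masks_of(n,t),key=lambda r:np.hypot(*(np.array(r["point"])-q)))
        m=r["mask"].astype(np.uint8)
        c=max(cv2.findContours(m,0,1)[0],key=len);e=cv2.fitEllipse(c);print(n,t,r["point"],e)
        z=.081 if t=="roundel" else .116
        pw=np.array([atz(n,x[0],z)[:2] for x in c]);(cx,cy),rad=cv2.minEnclosingCircle((pw*1000).astype(np.float32))
        print("  world circ",cx,cy,rad,"ell ctr",atz(n,e[0],z))
        P[n,t]=e[0]
for t in("roundel","plunger_top"):print(t,tri(P["scene",t],P["top",t]))
for n,b in(("scene",(310,190,480,340)),("top",(260,70,400,210))):
    f=bot.grab_frame(n);x0,y0,x1,y1=b
    cv2.imwrite(f"pics/{n}z.png",cv2.resize(f[y0:y1,x0:x1,::-1],None,fx=4,fy=4,interpolation=2))
E
```

```text
scene roundel [393.2, 255.8] ((394.21539306640625, 257.4837341308594), (73.27800750732422, 81.99429321289062), 113.09342956542969)
  world circ 698.740966796875 -16.416627883911133 90.7421646118164 ell ctr [ 0.70124822 -0.01996847  0.081     ]
scene plunger_top [317.8, 234.8] ((318.9260559082031, 234.3896026611328), (18.52943992614746, 19.91986083984375), 90.72557830810547)
  world circ 538.3754272460938 -70.25392150878906 23.330312728881836 ell ctr [ 0.53868894 -0.07031392  0.116     ]
top roundel [324.0, 127.3] ((323.8511657714844, 128.02413940429688), (57.82619094848633, 58.673431396484375), 85.11843872070312)
  world circ 697.5187377929688 -15.813725471496582 91.14138793945312 ell ctr [ 0.69686801 -0.01699458  0.081     ]
top plunger_top [343.6, 181.1] ((343.29754638671875, 178.4190216064453), (14.135074615478516, 15.544763565063477), 138.8419189453125)
  world circ 538.8815307617188 -68.71459197998047 24.172822952270508 ell ctr [ 0.5373568  -0.07014257  0.116     ]
roundel (array([ 0.70008073, -0.01658172,  0.07257502]), np.float64(0.0015470593201720325))
plunger_top (array([ 0.53796524, -0.06994236,  0.11442028]), np.float64(0.0008946989792347225))
```

Axis is about (0.6985, −0.0165). The head is about (0.538, −0.070) at radius 169 mm, which agrees with the given 170 mm, and the triangulated height also fits. After the clockwise turn the head should be near (0.532, 0.018). I'll shut the fingers and approach above the head.

Request:
drive_tool --pt "0 0.025 0.037 0 0" --pt "0 0.025 0.037 0 0" --pt "0 0.025 0.037 0 0" --pt "0 0.025 0.037 0 0" --pt "0 0.025 0.037 0 0" --pt "0 0.025 0.037 0 0" --pt "0 0.025 0.037 0 0" --pt "0 0.025 0.037 0 0" --pt "0 0.025 0.037 0 0" --pt "0 0.025 0.037 0 0" --pt "0 0.025 0.037 0 0" --pt "0 0.025 0.037 0 0" --newtons 20

```text
clock: 2.1
position: [0.4808, -0.1418, 0.2326]
tool_rot: [3.136, -0.001, 0.276]
force: [0.6, -0.4, -0.6]
grip_width: 0.0
```

Request:
drive_tool --pt "0 0.028 0.036 -0.02 0" --pt "0 0.025 0.03 -0.02 0" --pt "0 0.003 0.003 -0.02 0" --pt "0 0 0 0 0" --pt "0 0 0 0 0"

```text
clock: 2.6
position: [0.5412, -0.0641, 0.1726]
tool_rot: [3.137, -0.005, 0.284]
force: [-0.3, -1.0, 0.2]
grip_width: 0.0001
```

```bash
python3 - <<'E'
from h import *
s=bot.observe();print(s["position"],s["tool_rot"],s["force"])
cv2.imwrite("pics/w1.png",bot.grab_frame("wrist")[:,:,::-1])
r=bot.masks_of("wrist","plunger_top")
for x in r[:3]:
    print(x["conf"],x["point"],x["mask"].sum(),atz("wrist",x["point"],.118))
c=bot.camera_info("wrist");T=np.linalg.inv(c["cam_to_world"])
def pr(p):
    q=T@np.r_[p,1];return c["fx"]*q[0]/q[2]+c["cx"],c["fy"]*q[1]/q[2]+c["cy"]
print("tcp px",pr(s["position"]),"head",pr([.538,-.07,.12]))
E
```

```text
[ 0.54124514 -0.06405558  0.17258387] [ 3.13687078 -0.00542698  0.28421881] [-0.25929808 -0.98802283  0.18033116]
0.59 [326.0, 220.8] 2792 [ 0.54351257 -0.07071206  0.118     ]
tcp px (np.float64(315.8902660983858), np.float64(258.4568951962261)) head (np.float64(322.7710875445706), np.float64(228.87111023707047))
```

View pics/w1.png

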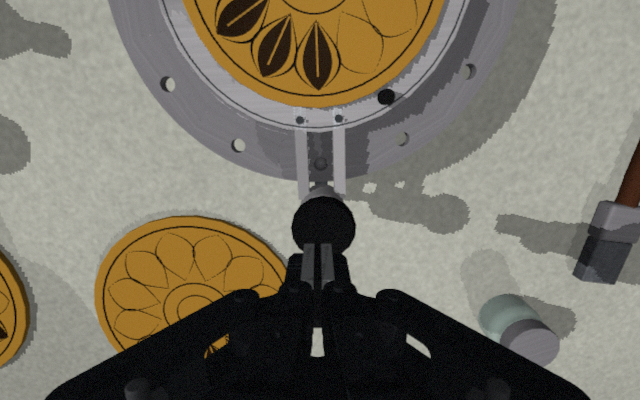

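The wrist picture shows the head centred at (323,227), within 2 px of where I predicted it (323,229). The next clockwise hole is at (238,146). I'll move over the head and go down to it.

```bash
python3 - <<'E'
from h import *
for p in((238,146),(168,84),(403,139),(470,72)):
    w=atz("wrist",p,.058);d=w[:2]-[.6985,-.0165];print(w,np.hypot(*d),np.degrees(np.arctan2(d[1],d[0])))
E
```

```text
[0.56561317 0.0096023  0.058     ] 0.1354261397729893 168.88715465676677
[0.59743214 0.07192939 0.058     ] 0.13429247774633912 138.81567489728351
[ 0.60891709 -0.11936725  0.058     ] 0.13640662962596561 -131.05128333749585
[ 0.67144522 -0.15118403  0.058     ] 0.13737448757599255 -101.35818200250849
```

Request:
drive_tool --pt "0 -0.003 -0.006 -0.02 0" --pt "0 0 0 -0.02 0" --pt "0 0 0 -0.005 0" --pt "0 0 0 0 0"

```text
clock: 3.1
position: [0.5388, -0.0752, 0.1316]
tool_rot: [3.133, -0.012, 0.277]
force: [0.3, 0.4, -0.3]
grip_width: -0.0001
```

Request:
drive_tool --pt "0 -0.001 0.004 -0.006 0" --pt "0 0 0 -0.003 0" --pt "0 0 0 -0.002 0" --pt "0 0 0 0 0"

```text
clock: 3.5
position: [0.5388, -0.0714, 0.1226]
tool_rot: [3.131, -0.015, 0.276]
force: [0.2, 0.4, 0.8]
grip_width: -0.0
```

Request:
drive_tool --pt "0 0 0 -0.003 0" --pt "0 0 0 -0.003 0" --pt "0 0 0 -0.003 0" --pt "0 0 0 0 0"

```text
clock: 3.9
position: [0.5392, -0.0714, 0.114]
tool_rot: [3.131, -0.016, 0.276]
force: [-2.1, 0.0, 7.9]
grip_width: 0.0004
```

Request:
drive_tool --pt "0 0 0 -0.003 0" --pt "0 0 0 -0.003 0" --pt "0 0 0 0 0" --pt "0 0 0 0 0"

```text
clock: 4.3
position: [0.5393, -0.0717, 0.1085]
tool_rot: [3.13, -0.016, 0.276]
force: [-2.3, -0.4, 8.9]
grip_width: 0.0
```

Request:
drive_tool --pt "0 0 0 -0.002 0" --pt "0 0 0 0 0" --pt "0 0 0 0 0"

```text
clock: 4.6
position: [0.5394, -0.0719, 0.1072]
tool_rot: [3.129, -0.016, 0.276]
force: [-3.3, 0.3, 9.7]
grip_width: 0.0001
```

Request:
drive_tool --pt "0 -0.0023 0.007 0 -0.044" --pt "0 -0.002 0.007 0 -0.044" --pt "0 -0.0016 0.007 0 -0.044" --pt "0 0 0 0 0"

```text
clock: 5.0
position: [0.5337, -0.0517, 0.1082]
tool_rot: [3.127, -0.017, 0.137]
force: [-3.0, 0.9, 9.1]
grip_width: -0.0
```

```bash
cat > look.py <<'E'
from h import *
import sys
k=sys.argv[1]
s=bot.observe();p=s["position"];d=p[:2]-[.6985,-.0165];print("tcp",p,np.hypot(*d),np.degrees(np.arctan2(d[1],d[0])),s["force"])
cv2.imwrite(f"pics/w{k}.png",bot.grab_frame("wrist")[:,:,::-1])
f=bot.grab_frame("scene");cv2.imwrite(f"pics/s{k}.png",cv2.resize(f[180:340,250:480,::-1],None,fx=3,fy=3,interpolation=2))
E
python3 look.py 2
```

```text
tcp [ 0.53369974 -0.05165349  0.10822834] 0.16850784457104348 -167.9587197303525 [-2.98328287  0.8664802   9.10564878]
```

View pics/w2.png

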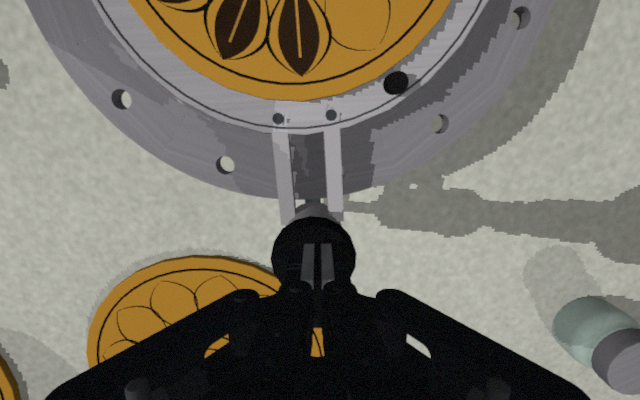

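View pics/s2.png

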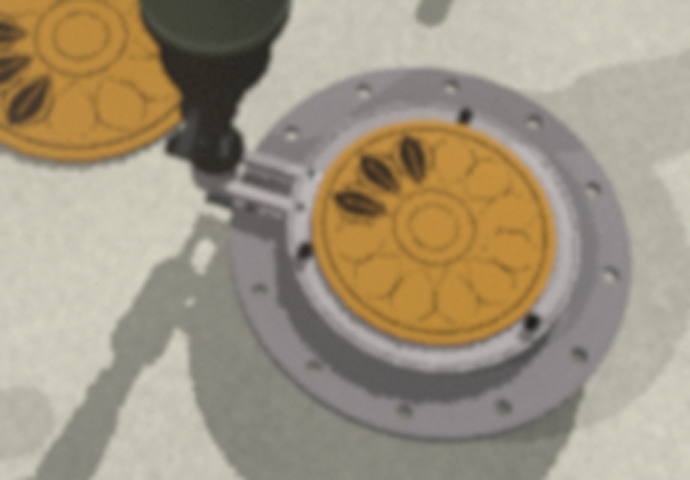

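The wheel does seem to be moving: in the wrist picture the arm screws are at (278,118) and (331,115), with the head still under the fingers. I'll work out the wheel angle from the screws and holes.

```bash
python3 - <<'E'
from h import *
def an(p,z):
    w=atz("wrist",p,z);d=w[:2]-[.6985,-.0165];print(p,w.round(4),round(np.hypot(*d),4),round(np.degrees(np.arctan2(d[1],d[0])),2))
for p in((226,165),(122,99),(438,124)):an(p,.058)
for p in((278,118),(331,115),(304.5,116.5)):an(p,.076)
an((314,257),.108)
E
```

```text
(226, 165) [0.5662 0.0094 0.058 ] 0.1348 168.91
(122, 99) [0.5973 0.0723 0.058 ] 0.1347 138.74
(438, 124) [ 0.6089 -0.1173  0.058 ] 0.1349 -131.63
(278, 118) [ 0.5996 -0.0218  0.076 ] 0.099 -176.92
(331, 115) [ 0.6052 -0.0504  0.076 ] 0.0993 -160.01
(304.5, 116.5) [ 0.6024 -0.0361  0.076 ] 0.0981 -168.45
(314, 257) [ 0.5348 -0.0504  0.108 ] 0.1671 -168.31
```

The wheel is at −168.4° and the next hole at −191.2°, so 22.8° remain. The fingers aren't slipping, so I'll carry on along the arc.

Request:
drive_tool --pt "0 -0.0013 0.0073 -0.001 -0.044" --pt "0 -0.001 0.0073 0 -0.044" --pt "0 -0.0007 0.0074 -0.0005 -0.044" --pt "0 -0.0003 0.0074 0 -0.044" --pt "0 0 0.0074 -0.0005 -0.044" --pt "0 0.0003 0.0074 0 -0.044" --pt "0 0 0 0 0"

```text
clock: 5.8
position: [0.5302, -0.0082, 0.1078]
tool_rot: [3.125, -0.017, -0.139]
force: [-2.3, 0.6, 9.0]
grip_width: 0.0001
```

```bash
python3 look.py 3
```

```text
tcp [ 0.53017329 -0.00821501  0.10777594] 0.1685304783274374 177.18219444469827 [-2.3326195   0.59215865  9.02328861]
```

View pics/w3.png

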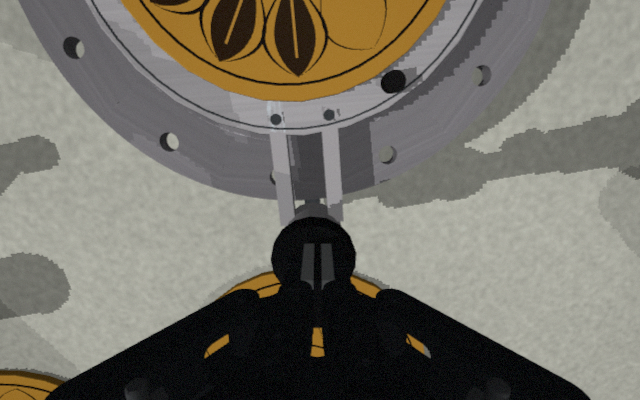

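```bash
cat > an.py <<'E'
from h import *
def an(p,z):
    w=atz("wrist",p,z);d=w[:2]-[.6985,-.0165];print(p,w.round(4),round(np.hypot(*d),4),round(np.degrees(np.arctan2(d[1],d[0])),2))
E
python3 - <<'E'
from an import *
for p in((170,141),(74,47),(387,155),(483,76)):an(p,.058)
for p in((276,119),(329,115),(302.5,117)):an(p,.076)
an((314,257),.108)
E
```

```text
(170, 141) [0.5974 0.0719 0.058 ] 0.1343 138.82
(74, 47) [0.6556 0.1111 0.058 ] 0.1346 108.6
(387, 155) [ 0.5701 -0.0594  0.058 ] 0.1353 -161.51
(483, 76) [ 0.6085 -0.1191  0.058 ] 0.1365 -131.23
(276, 119) [0.6014 0.0036 0.076 ] 0.0992 168.34
(329, 115) [ 0.5994 -0.0255  0.076 ] 0.0995 -174.81
(302.5, 117) [ 0.6004 -0.011   0.076 ] 0.0983 176.78
(314, 257) [ 0.5318 -0.0073  0.108 ] 0.1669 176.85
```

8.1° are left, which puts the TCP target at about (0.5330, 0.0152).

Request:
drive_tool --pt "0 0.0006 0.0078 0 -0.044" --pt "0 0.001 0.0078 -0.0005 -0.044" --pt "0 0.0013 0.0076 0 -0.044" --pt "0 0 0 0 0" --pt "0 0 0 0 0"

```text
clock: 6.4
position: [0.5329, 0.0151, 0.1083]
tool_rot: [3.124, -0.017, -0.276]
force: [-3.6, -0.2, 8.3]
grip_width: 0.0002
```

```bash
python3 look.py 4
```

```text
tcp [0.53289885 0.01506588 0.1083377 ] 0.1685827521222467 169.20808707437644 [-3.61833648 -0.15495685  8.26093965]
```

View pics/w4.png

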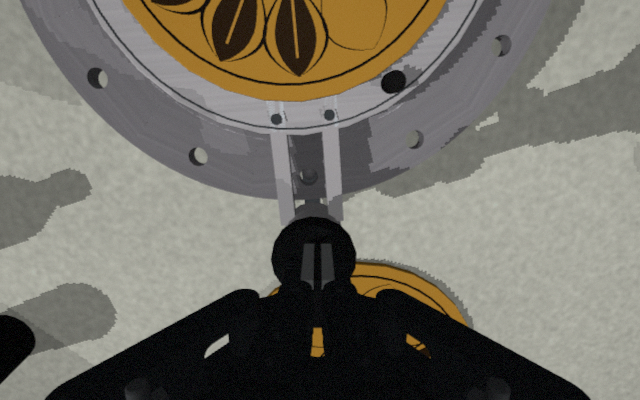

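The wrist picture shows the hole, with the pin below it, at (309,176). That is midway between the fork bars, whose middle is about 310. I'll check the angle numerically.

```bash
python3 - <<'E'
from an import *
for p in((198,156),(97,77),(416,139),(503,45),(309,176)):an(p,.058)
for p in((277,119),(330,115),(303.5,117)):an(p,.076)
f=cv2.imread("pics/w4.png")[100:220,250:370];cv2.imwrite("pics/w4z.png",cv2.resize(f,None,fx=5,fy=5,interpolation=2))
E
```

```text
(198, 156) [0.5974 0.0732 0.058 ] 0.1352 138.42
(97, 77) [0.656 0.112 0.058] 0.1353 108.32
(416, 139) [ 0.5702 -0.0601  0.058 ] 0.1355 -161.24
(503, 45) [ 0.6089 -0.1185  0.058 ] 0.1358 -131.27
(309, 176) [0.5661 0.0103 0.058 ] 0.1351 168.54
(277, 119) [0.605  0.0172 0.076 ] 0.0994 160.18
(330, 115) [ 0.5991 -0.0114  0.076 ] 0.0995 177.07
(303.5, 117) [0.6021 0.0029 0.076 ] 0.0984 168.64
```

View pics/w4z.png

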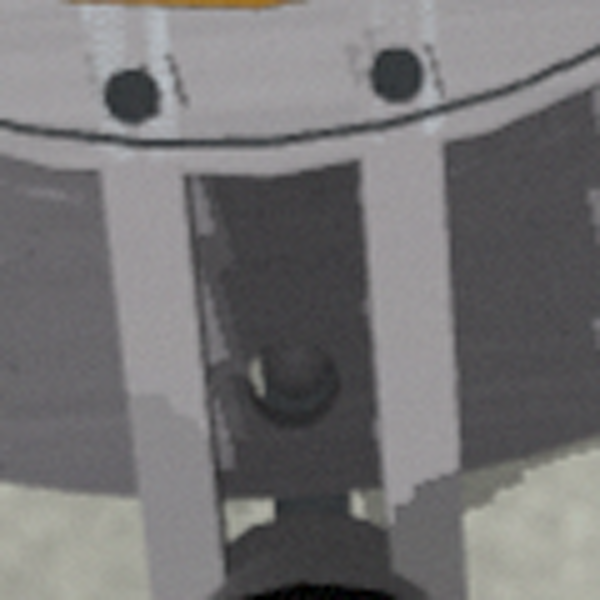

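The wheel is at 168.6° and the hole at 168.5°, well within 1.5°. I'll let the plunger up gently.

Request:
drive_tool --pt "0 0 0 0.003 0" --pt "0 0 0 0.003 0" --pt "0 0 0 0.003 0" --pt "0 0 0 0.003 0" --pt "0 0 0 0.003 0" --pt "0 0 0 0.003 0" --pt "0 0 0 0.01 0" --pt "0 0 0 0.03 0" --pt "0 0 0 0 0"

```text
clock: 7.4
position: [0.5328, 0.0153, 0.1694]
tool_rot: [3.124, -0.016, -0.275]
force: [0.6, 0.4, -0.5]
grip_width: -0.0003
```

```bash
python3 look.py 5
```

```text
tcp [0.53280259 0.0153111  0.1693991 ] 0.16872337507757032 169.13240946848066 [ 0.62861588  0.35794282 -0.46211007]
```

View pics/w5.png

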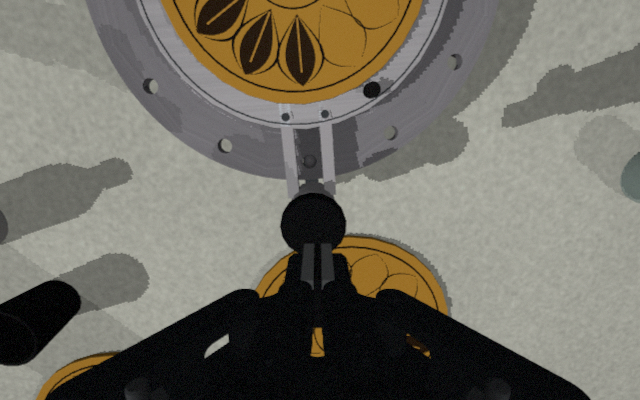

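View pics/s5.png

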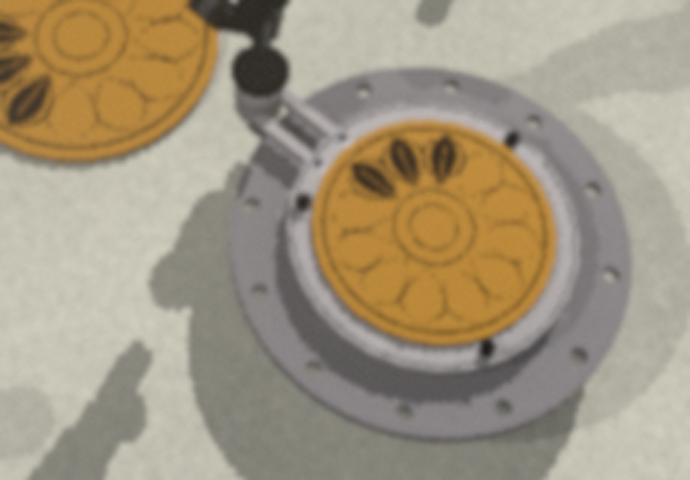

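The head is now clear of the tool and the wheel has turned. I'll back off and check the head height and wheel angle with the fixed cameras.

Request:
drive_tool --pt "0 -0.01 0 0.04 0" --pt "0 -0.03 -0.03 0.03 0" --pt "0 -0.03 -0.04 0 0" --pt "0 -0.02 -0.045 0 0" --pt "0 0 -0.045 0 0" --pt "0 0 -0.045 0 0" --pt "0 0 -0.045 0 0" --pt "0 0 -0.045 0 0" --pt "0 0 0 0 0" --pt "0 0 0 0 0"

```text
clock: 8.5
position: [0.4334, -0.2885, 0.2336]
tool_rot: [3.121, -0.006, -0.271]
force: [0.4, 0.3, 0.2]
grip_width: -0.0003
```

```bash
python3 - <<'E'
from h import *
print(bot.observe()["position"])
P={}
for n in("scene","top"):
    f=bot.grab_frame(n);cv2.imwrite(f"pics/{n}6.png",f[:,:,::-1])
    for t in("plunger_top","roundel","gum_bottle","paint_jar","black_cup","brush"):
        for r in bot.masks_of(n,t)[:3]:
            m=r["mask"].astype(np.uint8);c=max(cv2.findContours(m,0,1)[0],key=len);e=cv2.fitEllipse(c)
            print(n,t,round(r["conf"],2),r["point"],e)
b={"scene":(300,180,500,340),"top":(260,70,400,210)}
for n,(x0,y0,x1,y1) in b.items():
    f=cv2.imread(f"pics/{n}6.png")[y0:y1,x0:x1];cv2.imwrite(f"pics/{n}6z.png",cv2.resize(f,None,fx=4,fy=4,interpolation=2)[:600])
E
```

```text
[ 0.43340336 -0.2885082   0.23364003]
scene plunger_top 0.61 [337.6, 201.1] ((336.8509826660156, 203.47201538085938), (17.006149291992188, 18.236480712890625), 91.10218811035156)
scene roundel 0.8 [393.4, 256.5] ((394.1828918457031, 257.50048828125), (73.57916259765625, 82.1520767211914), 112.94596099853516)
scene roundel 0.78 [316.1, 105.9] ((315.7524108886719, 104.90436553955078), (62.7933349609375, 81.44652557373047), 89.30940246582031)
scene roundel 0.61 [277.9, 197.1] ((276.5064697265625, 194.5457763671875), (78.27301025390625, 91.60725402832031), 80.88359832763672)
scene gum_bottle 0.93 [423.6, 128.6] ((418.951171875, 128.25140380859375), (21.309906005859375, 44.91972351074219), 16.305768966674805)
scene paint_jar 0.96 [226.6, 326.9] ((224.12689208984375, 323.827880859375), (30.042993545532227, 33.312255859375), 161.54502868652344)
scene paint_jar 0.21 [421.2, 129.8] ((419.2115173339844, 127.46975708007812), (21.548093795776367, 45.000701904296875), 16.363964080810547)
scene black_cup 0.74 [375.9, 123.5] ((377.4715576171875, 123.54270935058594), (21.96009635925293, 31.422765731
[... 663 characters left out ...]
4766), 158.2561798095703)
top gum_bottle 0.68 [201.3, 166.9] ((199.9298858642578, 166.10935974121094), (19.887245178222656, 29.36280632019043), 119.76869201660156)
top paint_jar 0.58 [423.7, 217.1] ((422.41650390625, 214.02516174316406), (11.015848159790039, 19.763187408447266), 112.5160140991211)
top black_cup 0.71 [313.4, 154.1] ((322.79412841796875, 134.31448364257812), (67.165283203125, 89.50498962402344), 12.124258995056152)
top black_cup 0.58 [206.1, 201.6] ((209.438232421875, 201.05226135253906), (19.035369873046875, 23.151033401489258), 106.52330017089844)
top brush 0.73 [443.1, 164.9] ((439.6610412597656, 164.5717315673828), (12.98841381072998, 47.51530456542969), 170.6704559326172)
```

View pics/scene6.png

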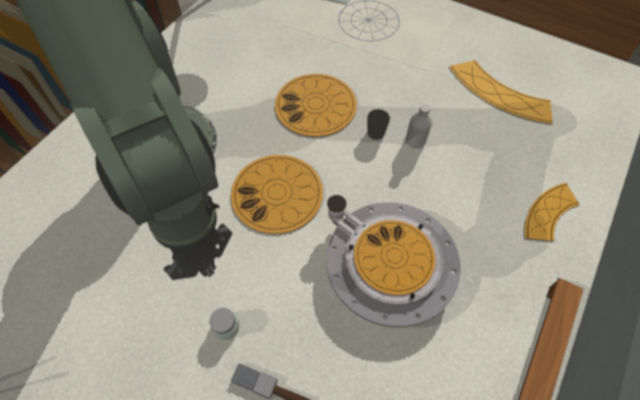

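View pics/top6z.png

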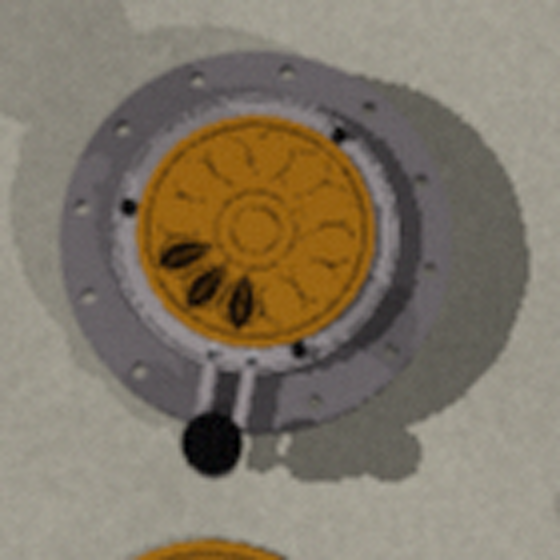

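View pics/scene6z.png

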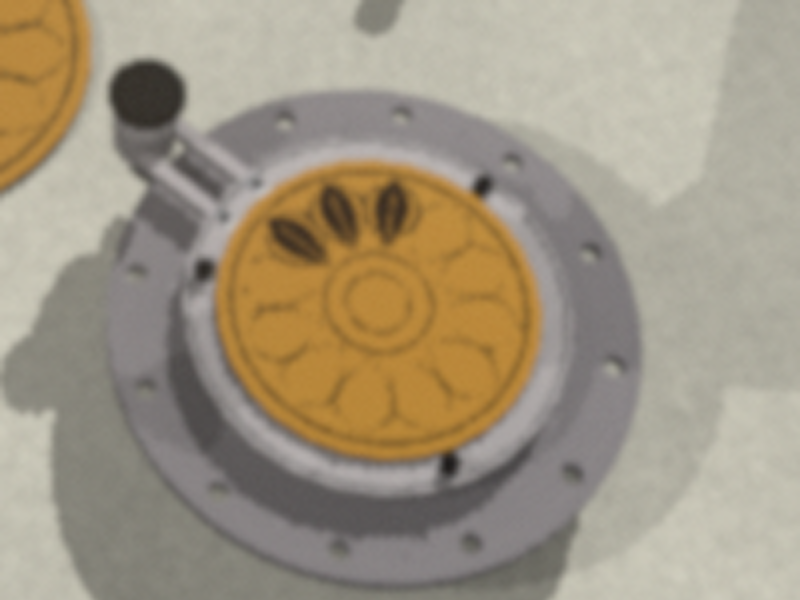

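```bash
python3 - <<'E'
from h import *
print("start",tri((318.9,234.4),(343.3,178.4)))
print("now",tri((336.85,203.47),(312.7,180.19)))
def pr(n,p):
    c=bot.camera_info(n);q=np.linalg.inv(c["cam_to_world"])@np.r_[p,1];return round(c["fx"]*q[0]/q[2]+c["cx"],1),round(c["fy"]*q[1]/q[2]+c["cy"],1)
for a in(-161.3,168.7):
  x,y=.6985+.17*np.cos(np.radians(a)),-.0165+.17*np.sin(np.radians(a))
  for z in(.12,.11):print(a,z,pr("scene",[x,y,z]),pr("top",[x,y,z]))
E
```

```text
start (array([ 0.53797563, -0.06997902,  0.11446478]), np.float64(0.0007983401169043663))
now (array([0.53377319, 0.01744365, 0.11552423]), np.float64(0.0005104449225002611))
-161.3 0.12 (np.float64(318.3), np.float64(233.6)) (np.float64(343.7), np.float64(178.1))
-161.3 0.11 (np.float64(318.3), np.float64(235.6)) (np.float64(343.5), np.float64(178.7))
168.7 0.12 (np.float64(335.9), np.float64(202.3)) (np.float64(312.8), np.float64(180.6))
168.7 0.11 (np.float64(335.8), np.float64(204.5)) (np.float64(312.9), np.float64(181.1))
```

Triangulated height is 115.5 mm now against 114.5 mm at the start, which suggests the plunger is fully up. I'll cross-check with the head's size in the wrist pictures.

```bash
python3 - <<'E'
from h import *
from scipy.spatial.transform import Rotation as R
s=bot.observe();c=bot.camera_info("wrist")
def M(p,r):
    T=np.eye(4);T[:3,:3]=R.from_euler("xyz",r).as_matrix();T[:3,3]=p;return T
X=np.linalg.inv(M(s["position"],s["tool_rot"]))@c["cam_to_world"]
for k,p,r,h in((1,[.54125,-.06406,.17258],[3.13687,-.00543,.28422],(.5376,-.0713)),(5,[.5328,.01531,.1694],[3.124,-.016,-.275],(.5322,.0170))):
    W=M(p,r)@X
    for z in(.12,.11):
        a=np.arange(0,6.28,.1);P=np.c_[h[0]+.0225*np.cos(a),h[1]+.0225*np.sin(a),0*a+z,0*a+1]
        q=(np.linalg.inv(W)@P.T)[:3];u=c["fx"]*q[0]/q[2]+c["cx"];v=c["fy"]*q[1]/q[2]+c["cy"]
        print(k,z,"width",np.ptp(u).round(1),"ctr",u.mean().round(1),v.mean().round(1),"top",v.min().round(1))
    f=cv2.imread(f"pics/w{k}.png").max(2)
    for row in range(218,238,4):
        x=np.where(f[row,250:400]<45)[0]+250;print(row,x.min() if len(x) else 0,x.max() if len(x) else 0,end="; ")
    print()
A=cv2.imread("pics/w1.png")[130:270,240:400];B=cv2.imread("pics/w5.png")[130:270,235:395]
cv2.imwrite("pics/cmp.png",cv2.resize(np.hstack([A,B]),None,fx=2.5,fy=2.5,interpolation=2))
E
```

```text
1 0.12 width 66.2 ctr 325.7 230.0 top 198.8
1 0.11 width 63.3 ctr 325.3 224.7 top 194.7
218 294 352; 222 293 353; 226 292 354; 230 292 354; 234 293 354; 
5 0.12 width 67.6 ctr 313.8 226.3 top 194.2
5 0.11 width 64.6 ctr 313.7 221.2 top 190.4
218 282 344; 222 281 344; 226 281 344; 230 282 344; 234 283 343;
```

View pics/cmp.png

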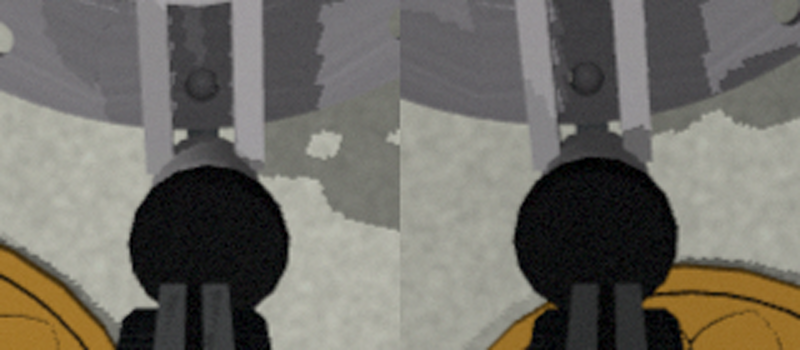

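The head is 63 px wide at the start (model 66.2) and 64 px now (model 67.6). The small shortfall is the same both times, so the head is at its fully-up height; 10 mm lower would give about 61 px. The domed pin end also sits in the hole between the fork bars just as it did at the start. I'm handing it in.

```bash
python3 -c "
from workcell import bot
print(bot.observe()['clock']);print(bot.job_done())"
```

```text
9.2
the job is handed in; nothing more can be done
None
```

The wheel has been turned clockwise to the very next hole and the plunger is back up, locked there as far as the pictures show. I pressed the plunger down about 12 mm with the shut fingertips (roughly 8–10 N), swung the wheel 30° along the arc, and let the plunger up. Then I backed the arm off clear of everything and handed in at 9.2 s.

- **Wheel angle:** it measured 168.6° against 168.5° for the hole just before I let the plunger up. Afterwards, the head's position in the fixed cameras agreed to within 2 mm.
- **Plunger height:** it was measured only from the pictures; I did not press it again to feel it. The triangulated head height is 115.5 mm, against 114.5 mm at the start. Both read about 5 mm below the true 120 mm for a raised plunger. The head's size in the wrist picture and the pin showing in the hole also match the start.
- **Everything else:** the glass is still centred between its pegs and turned with the wheel. I saw no sign that the bottle, jar, cup or brush had moved, though I compared them only by eye. The robot's last force reading was about zero.
- **One disagreement:** one network report in the top picture put a "black cup" over the turntable. I took it as false, because the real cup also showed in its own place.

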